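Clip down the food box lid

ROBOT

A 6-joint arm with a two-finger parallel gripper is mounted at the origin on the work surface. World frame = base frame: x ahead of the robot, y to its left, z up, the work surface at z = 0. Lengths are in m, angles in rad, forces in N, time in s.
With the tool pointing down it reaches from about 0.225 to 0.875 m from the base axis. Payload 3.4 kg.
Tool frame: the origin (TCP) lies at the very end of the fingers, on their centre line; the grasp point (between the pads) lies 19 mm behind it; z points along the fingers, y is the direction in which the jaws open and shut (so a half turn about z gives the same grasp; the last joint's range is limited). The gripper opens to 85 mm and grips with 20 to 120 N. Pads are 22 mm wide; open, the fingers measure 114 mm over their backs; the gripper's body (76 mm by 85 mm) begins 54 mm behind the grasp point. The pads swing forward as they close: fully open they stand 13 mm farther back than shut.
Start: joints at [-1.275, 0.276, 1.505, -0, 1.361, -0.121], TCP at [0.233, -0.526, 0.231] pointing down, gripper open.
Joint ranges: [-2.89, 2.89], [-0.75, 2.08], [0.22, 2.7], [-1.18, 4.32], [0.11, 2.71], [-2.7, 2.7]. Speed limits (rad/s): [2.57, 2.57, 3.14, 3.14, 3.14, 3.14].

INTERFACE

Orientations are given as a unit quaternion [w, x, y, z].
In Python, from rig import get_state, get_image, calibration, sign_off gives the robot as it stands. The module is installed in compiled form; this text tells all that it offers.
- The arm moves only by the tool drive_tool, never from a script. Its argument "targets" is one flat list of numbers, 7 for each row, row after row: the turn, a rotation vector about the tool's x, y, z in degrees, then the shift along the tool's x, y, z in mm, then the opening, from 0 (shut) to 1 (fully open). In form: [wx, wy, wz, tx, ty, tz, fingers, wx, wy, wz, tx, ty, tz, fingers, ...]. A call has 1 to 12 rows; each row shifts and turns the commanded pose from where the row before left it, along the tool's axes as they then stand; what a row does not reach is not made up. A row lasts 1/8 s, in which the tool goes at most 62.5 mm and 10.7 degrees, less where a joint would pass 70% of its speed; a pose out of reach is approached as far as the arm can. A call is refused whole if a number of a shift passes 62.5 or a number of a turn 10.7, either way. A call with a gripper value outside its range is refused whole. The fingers move at their own pace and stop on an object; "grip_force" is the grip in N (left out, the last holds). Time passes only in rows, so rows that do not move let the fingers close. It gives the time, the measured TCP pose, the force and the opening at its end, in the units of the state.
- get_state(): the state, without advancing time (a new reading comes with each control period).
- get_image(name): name is "scene" or "top"; returns the picture (384x512x3 uint8, red, green, blue); there is no depth.
- calibration(name): a dict with "mtx" (3x3 intrinsics, pixels), "world_to_cam" (4x4, takes a point from world to camera coordinates). Camera axes: x right, y down, z forward; pixel columns grow to the right and rows downward; lengths in m; the calibration is good to about 2 mm. A picture is of the moment at which its call begins. calibration takes no time and is no camera call.
- sign_off(): hands the job in, once; it reports no verdict.
The state is a dict: "clock": time; "qpos": joint angles; "qd": joint speeds; "effort": joint torques, N m; "position": TCP position; "ee_rot": TCP orientation; "contact_force": force on the tool from outside, world axes, zero at the start; "moment": the same for the moment, N m; "width": finger opening in m.
Only numpy, scipy, OpenCV 4.12 (cv2) and the standard library are available. Lean on these libraries where they do the work, as an engineer would, in place of code of your own. Each camera call takes 0.05 s, during which the arm holds its last target.

TASK

The steel food box on the tiled bench has its lid on, but the four sections of the lid's rim are still standing up. Press down around the rim, section by section with the fingertips, until all four have clicked shut, and then take the hand away. Leave the box standing where it is, do not grip or lift it, and do not disturb the teapot or the ladle.

Things in the scene. Friction and masses are not known exactly. Their poses are not given: they have to be found in the camera images.
- foodbox: Full steel food box, green plastic lid, loose on the bench, 0.65 to 1 kg. Lid 180 mm (own x) by 130 mm (own y), 75 mm high with rim shut. Origin: centre of underside, z up; turned up to 0.5 rad either way. Fixed to it: the lid's middle panel (128 x 78 mm, 3 mm below the shut rim) and corners (26 x 26 mm, level with the shut rim). Between corners: four hinged rim sections 26 mm wide, all standing up at first.
- rim_near (a joint): Hinge of the rim section on the box's own -x side (short side, 75 mm long), rad: 0 = unclipped, outer edge up 8 mm; 0.32 = clicked shut. Hinged along the middle panel. Over-centre snap: pressed past 0.18 it clicks to 0.32 and stays; short of that it springs back to 0. Needs 6 to 9 N down at rim_near_top, less as it sinks, more nearer the hinge; shut, it is on a hard stop.
- rim_near_top (a point): Point on the upper face of section rim_near, mid-length, 18 mm outward from its hinge line, 8 mm in from the lid's outer edge; moves with the section. About 80 mm above the bench unclipped, 75 mm clicked shut. Its own x points away from the box's middle, level while unclipped.
- rim_far (a joint): Hinge of the rim section on the box's own +x side (short side, 75 mm long), rad: 0 = unclipped, outer edge up 8 mm; 0.32 = clicked shut. Hinged along the middle panel. Over-centre snap: pressed past 0.18 it clicks to 0.32 and stays; short of that it springs back to 0. Needs 6 to 9 N down at rim_far_top, less as it sinks, more nearer the hinge; shut, it is on a hard stop.
- rim_far_top (a point): Point on the upper face of section rim_far, mid-length, 18 mm outward from its hinge line, 8 mm in from the lid's outer edge; moves with the section. About 80 mm above the bench unclipped, 75 mm clicked shut. Its own x points away from the box's middle, level while unclipped.
- rim_left (a joint): Hinge of the rim section on the box's own +y side (long side, 125 mm long), rad: 0 = unclipped, outer edge up 8 mm; 0.32 = clicked shut. Hinged along the middle panel. Over-centre snap: pressed past 0.18 it clicks to 0.32 and stays; short of that it springs back to 0. Needs 6 to 9 N down at rim_left_top, less as it sinks, more nearer the hinge; shut, it is on a hard stop.
- rim_left_top (a point): Point on the upper face of section rim_left, mid-length, 18 mm outward from its hinge line, 8 mm in from the lid's outer edge; moves with the section. About 80 mm above the bench unclipped, 75 mm clicked shut. Its own x points away from the box's middle, level while unclipped.
- rim_right (a joint): Hinge of the rim section on the box's own -y side (long side, 125 mm long), rad: 0 = unclipped, outer edge up 8 mm; 0.32 = clicked shut. Hinged along the middle panel. Over-centre snap: pressed past 0.18 it clicks to 0.32 and stays; short of that it springs back to 0. Needs 6 to 9 N down at rim_right_top, less as it sinks, more nearer the hinge; shut, it is on a hard stop.
- rim_right_top (a point): Point on the upper face of section rim_right, mid-length, 18 mm outward from its hinge line, 8 mm in from the lid's outer edge; moves with the section. About 80 mm above the bench unclipped, 75 mm clicked shut. Its own x points away from the box's middle, level while unclipped.
- teapot: Glazed ceramic teapot, loose, 0.55 kg, 116 mm across its belly, 111 mm high, spout along its own +x (reach 100 mm), handle along -x (reach 96 mm); stands to the box's +y side. Origin: centre of its underside. Not to be moved.
- ladle: Steel ladle lying loose on the bench on the box's -y side, bowl 84 mm wide and 30 mm high, handle 10 mm thick running 245 mm along its own -x from the bowl's centre. Origin: under the bowl's centre. Not to be moved.
Mind the look-alikes: they are no part of the job. What is meant by the foodbox is not orange, and is the smaller of those in its own colour.

How it is judged:
By the outcome, as a careful person would: the job done as asked, in the order asked, and still so for the second after the job is handed in, with the robot touching nothing.
It also fails if it takes over 64 s, if anything falls off the work surface, if the arm or the gripper's body presses on something with over 40 N, if the wrist force passes 120 N, or if a joint passes its speed limit or range.

## Working session

There is one attempt and no reset: what is moved stays moved. The work goes in short steps, Python scripts to look and compute and a tool call to move; the robot and the scene stay as the last step left them, time stands still between calls to the robot, and variables do not carry over. Pictures are saved under pics/ and viewed, and the job is handed in when it is done.

Besides the shell and the picture viewer there is one more tool, called after "Request:" as name(argument=value, ...) on one line, values as JSON. drive_tool: Moves the arm, as the interface text tells. Its arguments: {"type":"object","properties":{"targets":{"type":"array"},"grip_force":{"type":"number"}},"required":["targets"]}

```bash
mkdir -p pics; python3 - <<'E'
from rig import *
import cv2
for n in("scene","top"):
    im=get_image(n); cv2.imwrite(f"pics/{n}0.png",im[:,:,::-1]); c=calibration(n); print(n,c["mtx"].round(1).tolist(),c["world_to_cam"].round(4).tolist())
print(get_state())
E
```

```text
scene [[406.6, 0.0, 254.1], [0.0, 406.6, 193.4], [0.0, 0.0, 1.0]] [[0.7532, 0.6576, -0.0159, -0.4192], [0.4279, -0.5082, -0.7475, -0.1405], [-0.4996, 0.5562, -0.6641, 1.2008], [0.0, 0.0, 0.0, 1.0]]
top [[382.3, 0.0, 251.8], [0.0, 382.3, 188.6], [0.0, 0.0, 1.0]] [[-0.0131, -0.9994, -0.0322, 0.0648], [-0.9829, 0.0188, -0.1834, 0.5449], [0.1839, 0.0292, -0.9825, 1.0342], [0.0, 0.0, 0.0, 1.0]]
{'clock': 0.1, 'qpos': array([-1.27497844e+00,  2.76526898e-01,  1.50600032e+00,  7.24624615e-06,
        1.36071883e+00, -1.20998518e-01]), 'qd': array([-0.00106601, -0.00190815, -0.00370958, -0.00111276, -0.00062016,
        0.0007119 ]), 'effort': array([ 1.06309664e-03, -4.17699730e+01, -2.46405065e+01, -2.45031079e-04,
        5.82926965e-03, -1.09450292e-05]), 'position': array([ 0.23264863, -0.52531391,  0.23053147]), 'ee_rot': array([-8.23849972e-04,  9.78361324e-01,  2.06901996e-01, -6.86400109e-05]), 'contact_force': array([-0.03793016,  0.31139703, -0.3541562 ]), 'moment': array([ 0.01415859, -0.05173068,  0.0172312 ]), 'width': 0.08518931099138417}
```

View pics/scene0.png

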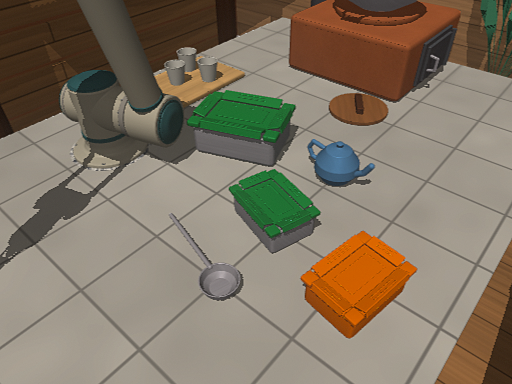

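View pics/top0.png

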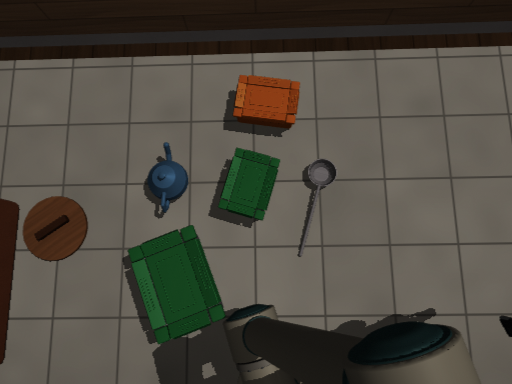

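The target is the smaller green box, at about (250,185) in the top view and (273,208) in the scene view. The teapot is to its left and the ladle to its right in the top view. Next I'll zoom in.

```bash
python3 - <<'E'
import cv2
a=cv2.imread("pics/top0.png")[140:230,205:295]; b=cv2.imread("pics/scene0.png")[160:255,220:325]
cv2.imwrite("pics/topz.png",cv2.resize(a,None,fx=6.6,fy=6.6,interpolation=cv2.INTER_CUBIC))
cv2.imwrite("pics/scz.png",cv2.resize(b,None,fx=6,fy=6,interpolation=cv2.INTER_CUBIC))
E
```

```text
(no output)
```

View pics/topz.png

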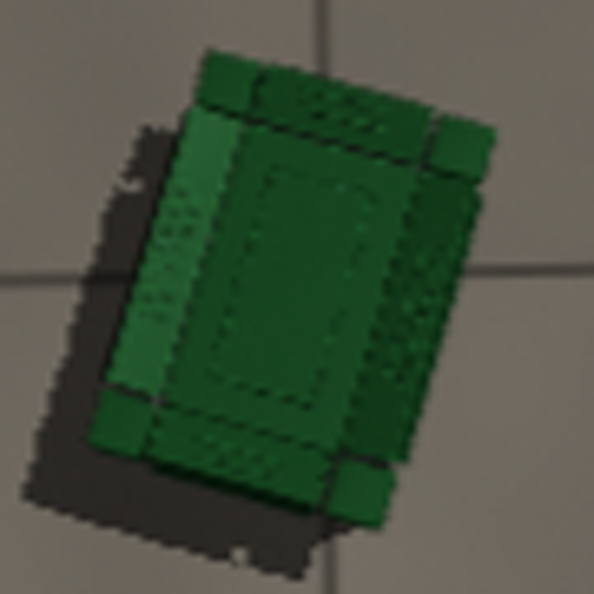

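View pics/scz.png

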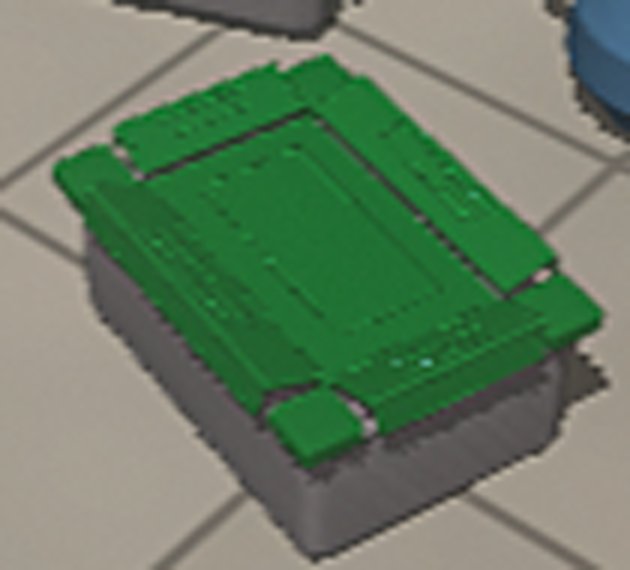

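The four lid corners are clear in both views. In the top zoom they are TL(207,48), TR(497,128), BR(382,530) and BL(88,445). I'll cast rays onto z=0.075.

```bash
cat >h.py <<'E'
import numpy as np
from rig import *
def ray(n,px,z):
    c=calibration(n);T=c["world_to_cam"];R,t=T[:3,:3],T[:3,3]
    o=-R.T@t;d=R.T@np.linalg.solve(c["mtx"],[px[0],px[1],1.]);return o+d*(z-o[2])/d[2]
def proj(n,p):
    c=calibration(n);T=c["world_to_cam"];q=c["mtx"]@(T[:3,:3]@np.asarray(p)+T[:3,3]);return q[:2]/q[2]
E
python3 - <<'E'
from h import *
S={"top":([(207,48),(497,128),(382,530),(88,445)],6.6,205,140),"scene":([(603,318),(312,465),(55,170),(325,55)],6,220,160)}
for n,(P,f,x0,y0) in S.items():
    W=np.array([ray(n,((u+.5)/f-.5+x0,(v+.5)/f-.5+y0),.075) for u,v in P])
    print(n,W[:,:2].round(4).tolist(), "c",W.mean(0).round(4), "sides",[round(np.linalg.norm(W[i]-W[(i+1)%4]),4) for i in range(4)])
    for i,j in((3,0),(2,1),(1,0),(2,3)):
        d=W[j]-W[i];print(np.degrees(np.arctan2(d[1],d[0])).round(2))
    # heights of ladle/teapot
print("teapot",ray("top",(168,180),.06),"spouttips",ray("top",(167,146),.08),ray("top",(165,207),.06),"ladle",ray("top",(321,174),.03),ray("top",(300,256),.01))
E
```

```text
top [[0.6629, 0.0989], [0.6247, -0.0246], [0.454, 0.0274], [0.4916, 0.1497]] c [0.5583 0.0629 0.075 ] sides [np.float64(0.1293), np.float64(0.1785), np.float64(0.1279), np.float64(0.1787)]
-16.52
-16.96
72.81
72.89
scene [[0.665, 0.0925], [0.6305, -0.0291], [0.4592, 0.0248], [0.4936, 0.1465]] c [0.5621 0.0587 0.075 ] sides [np.float64(0.1264), np.float64(0.1796), np.float64(0.1265), np.float64(0.1798)]
-17.51
-17.48
74.15
74.23
teapot [0.57378163 0.29444255 0.06      ] spouttips [0.66838175 0.29491491 0.08      ] [0.49631005 0.30081441 0.06      ] ladle [ 0.58914738 -0.14457242  0.03      ] [ 0.35598646 -0.07724603  0.01      ]
```

The measured sides match 180 x 130. I take the centre as (0.560, 0.061) and the yaw as -17°. First I'll shut the fingers and turn the tool by 41° to line up with the box, then go over the -y section.

Request:
drive_tool(targets=[0, 0, 10.25, 0, 0, 0, 0, 0, 0, 10.25, 0, 0, 0, 0, 0, 0, 10.25, 0, 0, 0, 0, 0, 0, 10.25, 0, 0, 0, 0], grip_force=40)

```text
clock: 0.6
position: [0.2327, -0.5255, 0.2308]
ee_rot: [-0.0, 0.988, -0.152, -0.0]
contact_force: [0.3, -0.1, -1.0]
width: 0.0128
```

Request:
drive_tool(targets=[0, 0, 0, 12, -50, 0, 0, 0, 0, 0, 12, -50, 0, 0, 0, 0, 0, 12, -50, 0, 0, 0, 0, 0, 12, -50, 0, 0, 0, 0, 0, 12, -50, 0, 0, 0, 0, 0, 12, -50, 0, 0, 0, 0, 0, 12, -50, 0, 0, 0, 0, 0, 12, -50, 0, 0, 0, 0, 0, 12, -50, 0, 0, 0, 0, 0, 12, -50, 0, 0, 0, 0, 0, 12, -50, 0, 0, 0, 0, 0, 10, -48, 0, 0])

```text
clock: 2.1
position: [0.545, 0.0056, 0.2309]
ee_rot: [0.0, 0.989, -0.149, -0.0]
contact_force: [0.5, -0.7, -0.6]
width: 0.0
```

```bash
cat >>h.py <<'E'
from scipy.spatial.transform import Rotation as Ro
C=np.array([.560,.061]);YAW=np.radians(-17)
def rep(tag=None):
    s=get_state();R=Ro.from_quat(s["ee_rot"],scalar_first=True).as_matrix();p=s["position"]
    ex=np.array([np.cos(YAW),np.sin(YAW)]);ey=np.array([-ex[1],ex[0]])
    print("t",s["clock"],"p",p.round(4),"box xy mm",((p[:2]-C)@ex*1000).round(1),((p[:2]-C)@ey*1000).round(1),"F",s["contact_force"].round(2),"w",s["width"].round(4))
    print("toolx",np.degrees(np.arctan2(R[1,0],R[0,0])).round(2),"z",R[:,2].round(4))
    for k,v in dict(near=-82*ex,far=82*ex,left=57*ey,right=-57*ey).items():
        d=np.append(C+v/1000,.08)-p;print(k,"tool mm",(R.T@d*1000).round(1))
    if tag:
        import cv2
        for n,(x,y,w,h) in {"scene":(200,110,150,170),"top":(190,120,130,130)}.items():
            im=get_image(n)[y:y+h,x:x+w,::-1];cv2.imwrite(f"pics/{n}_{tag}.png",cv2.resize(im,None,fx=3.5,fy=3.5,interpolation=cv2.INTER_CUBIC))
E
python3 -c "
from h import *
rep('a')"
```

```text
Traceback (most recent call last):
  File "h.py", line 13, in rep
    print("t",s["clock"],"p",p.round(4),"box xy mm",((p[:2]-C)@ex*1000).round(1),((p[:2]-C)@ey*1000).round(1),"F",s["contact_force"].round(2),"w",s["width"].round(4))
                                                                                                                                                  ^^^^^^^^^^^^^^^^
AttributeError: 'float' object has no attribute 'round'
```

```bash
sed -i 's/s\["width"\].round(4)/round(s["width"],4)/' h.py
python3 -c "
from h import *
rep('a')"
```

```text
t 2.1 p [0.545  0.0056 0.2309] box xy mm 1.9 -57.4 F [ 0.53 -0.72 -0.63] w 0.0
toolx -17.1 z [-5.e-04 -2.e-04 -1.e+00]
near tool mm [-83.9 -57.3 150.9]
far tool mm [ 80.1 -57.6 150.8]
left tool mm [  -2.  -114.4  150.8]
right tool mm [ -1.8  -0.4 150.9]
```

View pics/scene_a.png

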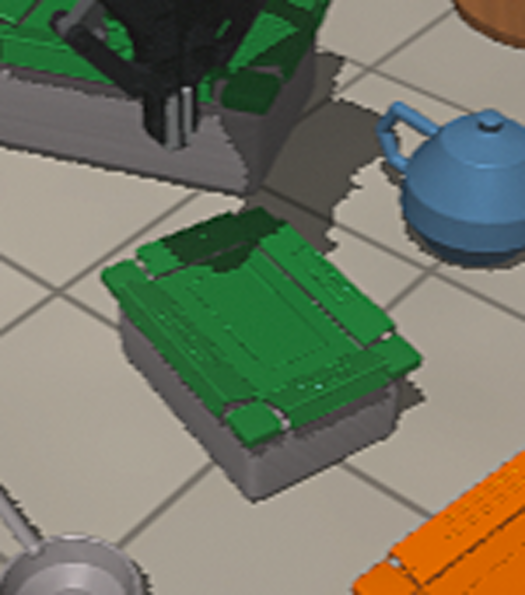

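The fingers are shut and stand above the rim_right side, with the box untouched. I'll lower to z≈0.091 and check alignment.

Request:
drive_tool(targets=[0, 0, 0, -1.5, 0, 50, 0, 0, 0, 0, 0, 0, 50, 0, 0, 0, 0, 0, 0, 30, 0, 0, 0, 0, 0, 0, 10, 0, 0, 0, 0, 0, 0, 0, 0])

```text
clock: 2.82
position: [0.543, 0.0039, 0.0913]
ee_rot: [0.0, 0.989, -0.149, -0.0]
contact_force: [0.2, 0.5, -0.3]
width: 0.0
```

```bash
python3 -c "
from h import *
rep('b')"
```

```text
t 2.825 p [0.543  0.0039 0.0913] box xy mm 0.4 -59.6 F [ 0.19  0.48 -0.35] w 0.0
toolx -17.14 z [-6.e-04 -2.e-04 -1.e+00]
near tool mm [-82.6 -59.4  11.3]
far tool mm [ 81.4 -59.8  11.2]
left tool mm [  -0.7 -116.6   11.2]
right tool mm [-0.4 -2.6 11.3]
```

View pics/scene_b.png

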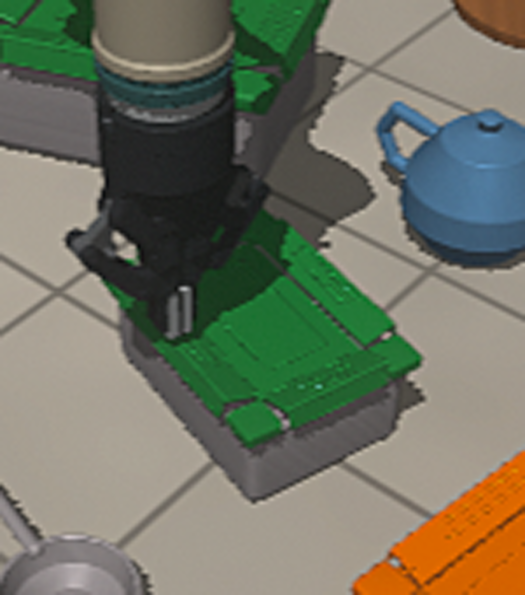

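View pics/top_b.png

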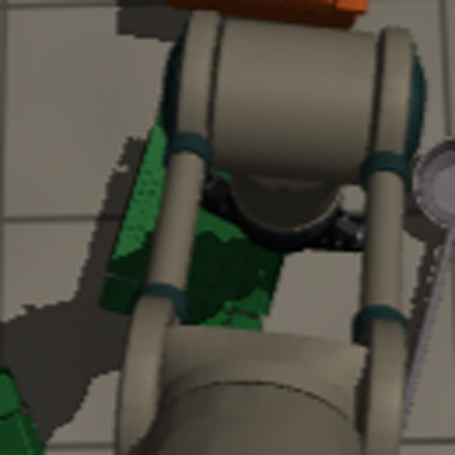

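The tip hangs over the long -y rim, mid-length. I'll shift it inward 2 mm and lower gently.

Request:
drive_tool(targets=[0, 0, 0, 0, -2, 6, 0, 0, 0, 0, 0, 0, 4, 0, 0, 0, 0, 0, 0, 1.5, 0, 0, 0, 0, 0, 0, 1, 0, 0, 0, 0, 0, 0, 0, 0])

```text
clock: 3.55
position: [0.5433, 0.0066, 0.0784]
ee_rot: [-0.0, 0.989, -0.149, -0.0]
contact_force: [-0.7, 0.6, -0.0]
width: -0.0001
```

Request:
drive_tool(targets=[0, 0, 0, 0, 0, 1, 0, 0, 0, 0, 0, 0, 1, 0, 0, 0, 0, 0, 0, 0, 0])

```text
clock: 3.92
position: [0.5435, 0.0063, 0.0766]
ee_rot: [-0.0, 0.989, -0.149, -0.0]
contact_force: [-0.0, 0.3, -0.9]
width: -0.0003
```

```bash
python3 -c "
from h import *
rep('c')"
```

```text
t 3.925 p [0.5435 0.0063 0.0766] box xy mm 0.2 -57.1 F [-0.02  0.31 -0.86] w -0.0003
toolx -17.12 z [-4.e-04  1.e-04 -1.e+00]
near tool mm [-82.3 -56.9  -3.4]
far tool mm [ 81.7 -57.3  -3.5]
left tool mm [  -0.5 -114.1   -3.5]
right tool mm [-0.2 -0.1 -3.4]
```

View pics/scene_c.png

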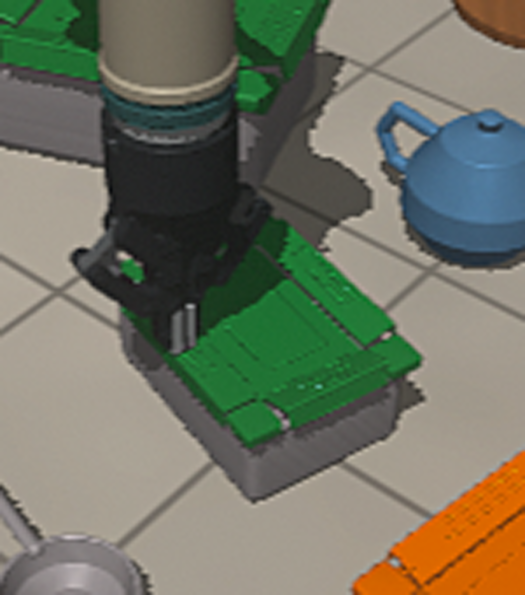

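rim_right now has the same shade as the panel and sits flush with the corner block at (262,420). The force is near zero, so it has clicked. I'll lift and go to the near side, stopping above it.

Request:
drive_tool(targets=[0, 0, 0, 0, 0, -12, 0, 0, 0, 0, 0, 0, -13, 0, 0, 0, 0, -27.5, -19, 0, 0, 0, 0, 0, -27.5, -19, 0, 0, 0, 0, 0, -27.5, -19, 0, 0, 0, 0, 0, 0, 0, 0, 0])

```text
clock: 4.78
position: [0.4802, 0.0863, 0.1028]
ee_rot: [-0.0, 0.989, -0.148, 0.0]
contact_force: [0.9, 0.3, 0.6]
width: -0.0001
```

```bash
python3 -c "
from h import *
rep('d')"
```

```text
t 4.775 p [0.4802 0.0863 0.1028] box xy mm -83.7 0.9 F [0.86 0.31 0.58] w -0.0001
toolx -16.98 z [ 2.e-04  3.e-04 -1.e+00]
near tool mm [ 1.7  0.9 22.8]
far tool mm [165.7   0.9  22.8]
left tool mm [ 83.7 -56.1  22.8]
right tool mm [83.7 57.9 22.8]
```

View pics/scene_d.png

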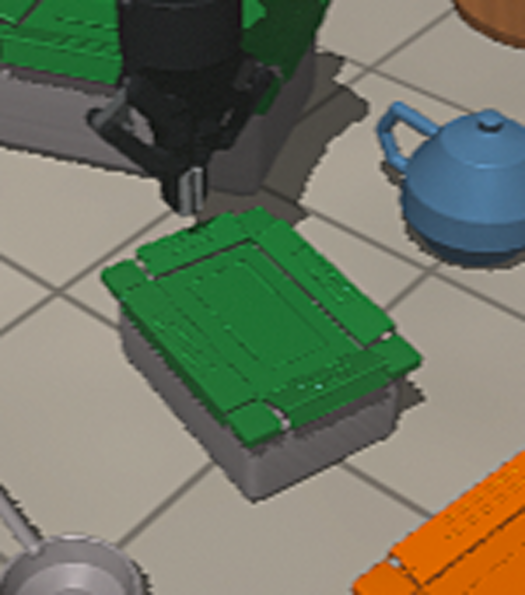

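rim_right is shut. The tip stands over the near side, so I'll press there.

Request:
drive_tool(targets=[0, 0, 0, 2, 0, 14, 0, 0, 0, 0, 0, 0, 6, 0, 0, 0, 0, 0, 0, 2, 0, 0, 0, 0, 0, 0, 1.5, 0, 0, 0, 0, 0, 0, 1.5, 0, 0, 0, 0, 0, 0, 1, 0, 0, 0, 0, 0, 0, 0, 0])

```text
clock: 5.75
position: [0.4835, 0.0844, 0.0758]
ee_rot: [0.0, 0.989, -0.149, 0.0]
contact_force: [-0.1, 0.1, -0.1]
width: 0.0001
```

```bash
python3 -c "
from h import *
rep('e')"
```

```text
t 5.75 p [0.4835 0.0844 0.0758] box xy mm -80.0 0.0 F [-0.09  0.11 -0.05] w 0.0001
toolx -17.11 z [ 1.e-04 -1.e-04 -1.e+00]
near tool mm [-2.   0.  -4.2]
far tool mm [162.   -0.3  -4.2]
left tool mm [ 79.9 -57.1  -4.2]
right tool mm [80.1 56.9 -4.2]
```

View pics/scene_e.png

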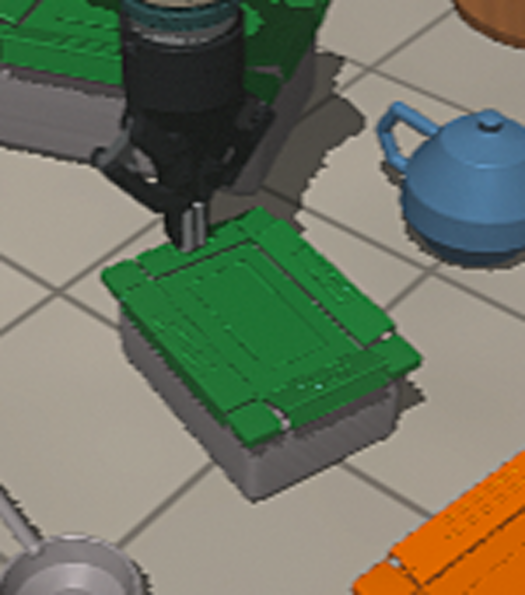

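The force is zero at z=0.0758, so this section has probably clicked too. I'll lift, go to the left side, and look back at it.

Request:
drive_tool(targets=[0, 0, 0, 0, 0, -12, 0, 0, 0, 0, 0, 0, -13, 0, 0, 0, 0, 27, -19, 0, 0, 0, 0, 0, 27, -19, 0, 0, 0, 0, 0, 26, -20, 0, 0, 0, 0, 0, 0, 0, 0, 0])

```text
clock: 6.6
position: [0.58, 0.1169, 0.1019]
ee_rot: [-0.0, 0.989, -0.149, 0.002]
contact_force: [0.2, -0.6, -0.7]
width: 0.0003
```

```bash
python3 -c "
from h import *
rep('f')"
```

```text
t 6.6 p [0.58   0.1169 0.1019] box xy mm 2.8 59.3 F [ 0.22 -0.63 -0.74] w 0.0003
toolx -17.09 z [ 3.9e-03  3.0e-04 -1.0e+00]
near tool mm [-84.8  59.5  21.5]
far tool mm [79.2 59.3 22.1]
left tool mm [-2.8  2.4 21.9]
right tool mm [ -2.7 116.4  21.7]
```

View pics/scene_f.png

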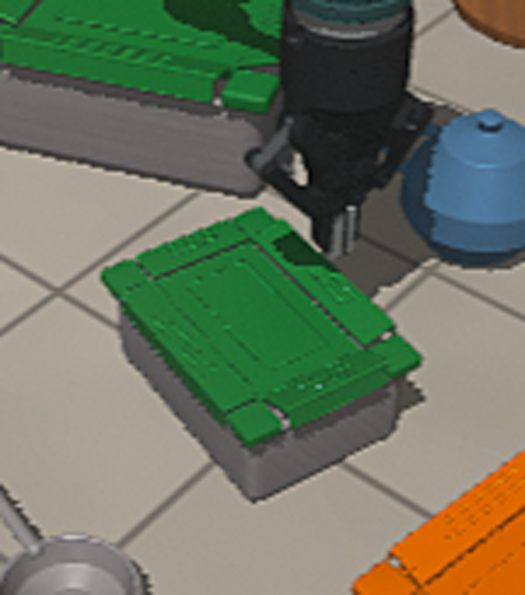

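rim_near now looks flush with its corners. The gripper stays clear of the teapot. Next I'll press the left section.

Request:
drive_tool(targets=[0, 0, 0, -2, 2, 13, 0, 0, 0, 0, 0, 0, 6, 0, 0, 0, 0, 0, 0, 2, 0, 0, 0, 0, 0, 0, 1.5, 0, 0, 0, 0, 0, 0, 1.5, 0, 0, 0, 0, 0, 0, 1.5, 0, 0, 0, 0, 0, 0, 0, 0])

```text
clock: 7.58
position: [0.5748, 0.1149, 0.0752]
ee_rot: [0.0, 0.989, -0.149, 0.0]
contact_force: [0.1, -0.8, 1.1]
width: 0.0001
```

```bash
python3 -c "
from h import *
rep()"
```

```text
t 7.575 p [0.5748 0.1149 0.0752] box xy mm -1.6 55.9 F [ 0.06 -0.84  1.06] w 0.0001
toolx -17.12 z [ 4.e-04 -2.e-04 -1.e+00]
near tool mm [-80.3  56.   -4.8]
far tool mm [83.7 55.7 -4.7]
left tool mm [ 1.6 -1.1 -4.7]
right tool mm [  1.9 112.9  -4.7]
```

Now to the far side: lift, move, and look.

Request:
drive_tool(targets=[0, 0, 0, 0, 0, -12, 0, 0, 0, 0, 0, 0, -13, 0, 0, 0, 0, 28, 18.5, 0, 0, 0, 0, 0, 28, 18.5, 0, 0, 0, 0, 0, 27, 18.5, 0, 0, 0, 0, 0, 0, 0, 0, 0])

```text
clock: 8.32
position: [0.6397, 0.0356, 0.1014]
ee_rot: [0.0, 0.989, -0.15, 0.002]
contact_force: [0.4, 0.3, 0.4]
width: -0.0001
```

```bash
python3 -c "
from h import *
rep('g')"
```

```text
t 8.325 p [0.6397 0.0356 0.1014] box xy mm 83.7 -1.0 F [0.42 0.26 0.42] w -0.0001
toolx -17.25 z [ 3.1e-03 -8.0e-04 -1.0e+00]
near tool mm [-165.7   -0.3   20.9]
far tool mm [-1.7 -1.  21.4]
left tool mm [-84.  -57.7  21.1]
right tool mm [-83.5  56.3  21.1]
```

View pics/scene_g.png

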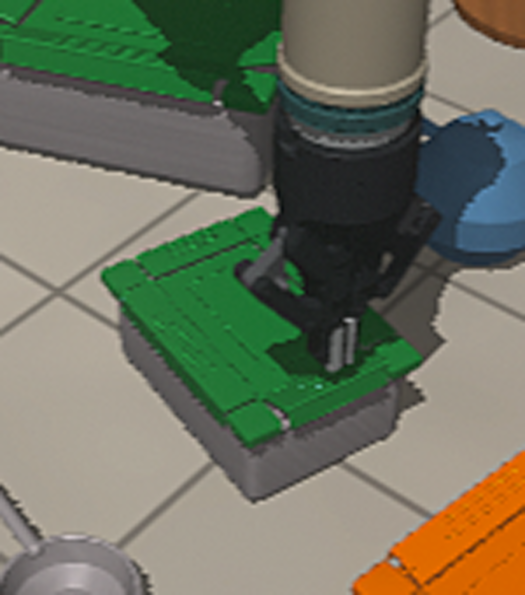

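The tip is over the far rim section, mid-length. I'll press it.

Request:
drive_tool(targets=[0, 0, 0, 0, 0, 12, 0, 0, 0, 0, 0, 0, 6, 0, 0, 0, 0, 0, 0, 2, 0, 0, 0, 0, 0, 0, 1.5, 0, 0, 0, 0, 0, 0, 1.5, 0, 0, 0, 0, 0, 0, 1.5, 0, 0, 0, 0, 0, 0, 0, 0])

```text
clock: 9.3
position: [0.6373, 0.0374, 0.0755]
ee_rot: [0.0, 0.989, -0.149, -0.0]
contact_force: [1.2, -0.5, 0.2]
width: 0.0002
```

Request:
drive_tool(targets=[0, 0, 0, 0, 0, -15, 0, 0, 0, 0, 0, 0, -45, 0, 0, 0, 0, 0, 0, -60, 0, 0, 0, 0, 0, 40, -40, 0, 0, 0, 0, 0, 55, -20, 0, 0, 0, 0, 0, 55, -10, 0, 0, 0, 0, 0, 55, 0, 0, 0, 0, 0, 0, 55, 0, 0, 0, 0, 0, 0, 40, 0, 0, 0, 0, 0, 0, 0, 0])

```text
schema error: expected a multiple of 7 numbers
```

```bash
python3 - <<'E'
from h import *
import cv2
rep()
a=get_image("top");b=get_image("scene")
cv2.imwrite("pics/top1.png",a[:,:,::-1]);cv2.imwrite("pics/scene1.png",b[:,:,::-1])
a=a[140:230,205:295,::-1];b=b[160:255,220:325,::-1]
cv2.imwrite("pics/topz1.png",cv2.resize(a,None,fx=6.6,fy=6.6,interpolation=cv2.INTER_CUBIC))
cv2.imwrite("pics/scz1.png",cv2.resize(b,None,fx=6,fy=6,interpolation=cv2.INTER_CUBIC))
E
```

```text
t 9.3 p [0.6373 0.0374 0.0755] box xy mm 80.8 0.1 F [ 1.17 -0.52  0.15] w 0.0002
toolx -17.12 z [-7.e-04 -1.e-04 -1.e+00]
near tool mm [-162.8    0.4   -4.4]
far tool mm [ 1.2  0.1 -4.5]
left tool mm [-80.9 -56.8  -4.5]
right tool mm [-80.7  57.2  -4.5]
```

View pics/scz1.png

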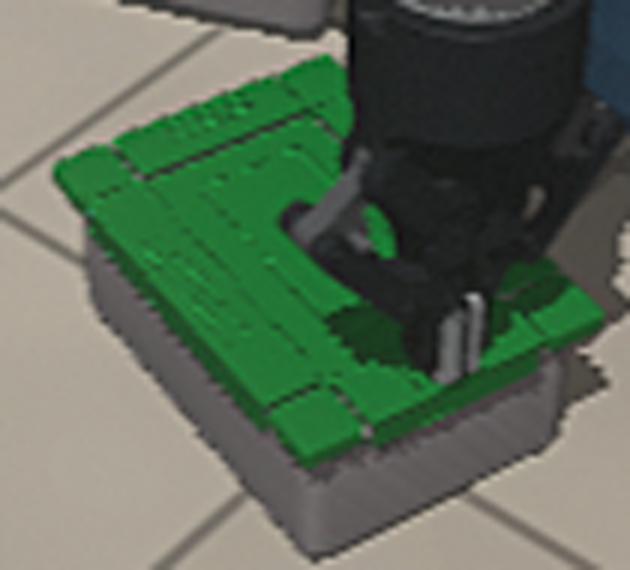

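View pics/topz1.png

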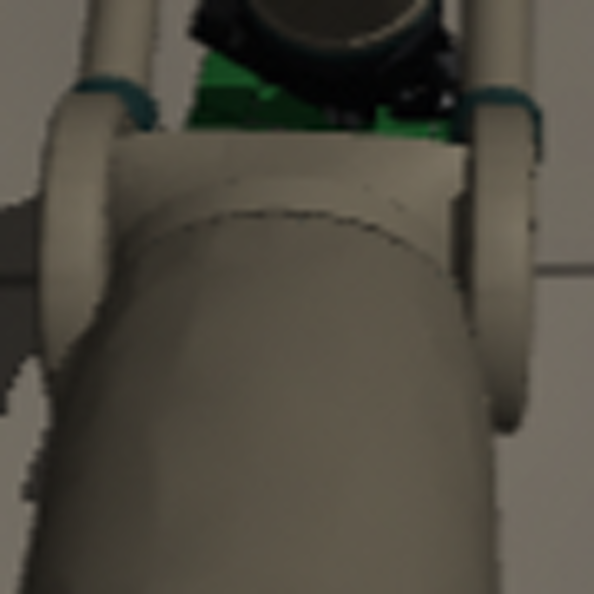

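View pics/scene1.png

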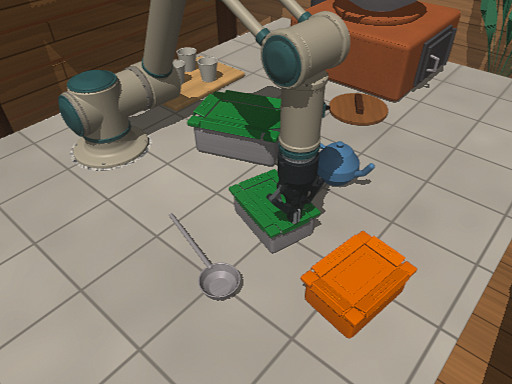

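View pics/top1.png

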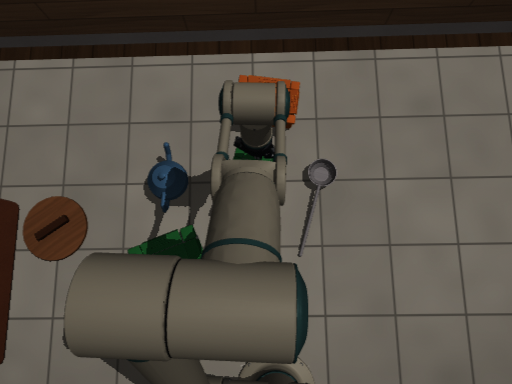

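The far section has gone flat. The retreat call was refused because I miscounted the numbers, so I'll send it again: straight up, then away.

Request:
drive_tool(targets=[0, 0, 0, 0, 0, -15, 0, 0, 0, 0, 0, 0, -45, 0, 0, 0, 0, 0, 0, -60, 0, 0, 0, 0, 0, 40, -30, 0, 0, 0, 0, 0, 50, 0, 0, 0, 0, 0, -10, 50, 0, 0, 0, 0, 0, -10, 50, 0, 0, 0, 0, 0, -10, 50, 0, 0, 0, 0, 0, -10, 50, 0, 0, 0, 0, 0, -10, 50, 0, 0, 0, 0, 0, -10, 40, 0, 0, 0, 0, 0, 0, 0, 0, 0])

```text
clock: 10.9
position: [0.4671, -0.3106, 0.227]
ee_rot: [0.001, 0.989, -0.151, 0.001]
contact_force: [0.5, 0.8, -0.5]
width: -0.0
```

```bash
python3 - <<'E'
from h import *
import cv2
rep()
a=get_image("top");b=get_image("scene")
cv2.imwrite("pics/top2.png",a[:,:,::-1]);cv2.imwrite("pics/scene2.png",b[:,:,::-1])
a=a[140:230,205:295,::-1];b=b[160:255,220:325,::-1]
cv2.imwrite("pics/topz2.png",cv2.resize(a,None,fx=6.6,fy=6.6,interpolation=cv2.INTER_CUBIC))
cv2.imwrite("pics/scz2.png",cv2.resize(b,None,fx=6,fy=6,interpolation=cv2.INTER_CUBIC))
E
```

```text
t 10.9 p [ 0.4671 -0.3106  0.227 ] box xy mm 19.8 -382.5 F [ 0.53  0.77 -0.49] w -0.0
toolx -17.36 z [ 9.e-04 -2.e-03 -1.e+00]
near tool mm [-104.4 -382.1  146.3]
far tool mm [  59.6 -383.1  146.5]
left tool mm [ -22.8 -439.6  146.3]
right tool mm [ -22.  -325.6  146.5]
```

View pics/scz2.png

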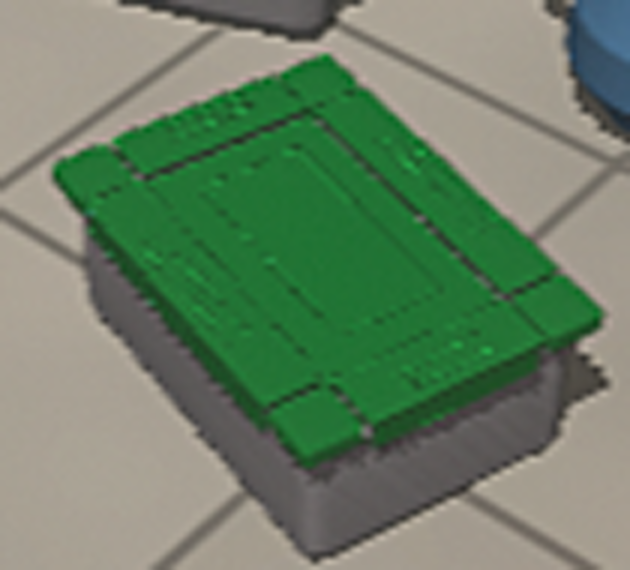

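View pics/topz2.png

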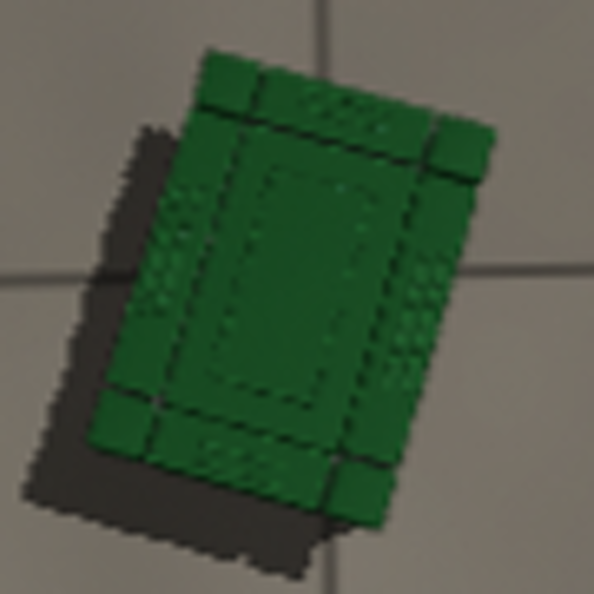

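View pics/top2.png

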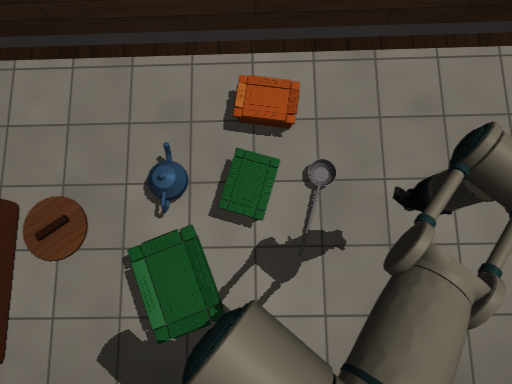

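All four sections are flush and evenly shaded. The box corners are at the same pixels as before, and the teapot and ladle are where they were. I'll let the arm settle and hand in.

Request:
drive_tool(targets=[0, 0, 0, 0, 0, 0, 0, 0, 0, 0, 0, 0, 0, 0])

```text
clock: 11.25
position: [0.4689, -0.307, 0.226]
ee_rot: [-0.0, 0.989, -0.148, 0.0]
contact_force: [-0.3, 0.2, 0.5]
width: -0.0006
```

```bash
python3 -c "
from rig import *
print(get_state()['qd'].round(3)); sign_off()"
```

```text
[-0.001  0.003  0.    -0.003 -0.002 -0.002]
the job is handed in; nothing more can be done
```

All four rim sections of the smaller green box are shut, and the job is handed in at about 11 s on the robot's clock. I pressed them with the closed fingertips in the order right, near, left, far, then moved the arm well clear of the box.

- **Rim:** in the last pictures from both cameras, all four sections lie flush with the corners and match their shade.
- **Surroundings:** by eye, the box corners, teapot and ladle are at the same pixel positions as at the start.
- **Arm:** it was at rest, and the measured contact force was close to zero.

- **Camera disagreement:** the two views put the box centre about 4–5 mm apart, so I used their average, and every press still landed on its section.
- **Refused call:** one retreat move was refused because I miscounted its numbers. Nothing moved, and I sent it again correctly.
- **Click force not seen:** I only saw forces at the end of each move, and those were about zero. I therefore judged that the sections had clicked from the pictures.

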